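# Click the photo turntable on and switch the ring lamp

### The job

Push the photo turntable round by its upright steel posts to its next click position, one click only, anticlockwise as seen from above. Then take the bent rod from its rest, reach over the white screen with it and push the lamp lever behind the screen all the way over, away from the screen; do not touch the screen, the lever or the lamp box with the gripper or arm. Lay the rod back on its rest as it lay before and let go, and do not knock over the mug or the jar.

Things in the scene. Friction and masses are not known exactly. Their poses are not given: they have to be found in the camera images.
- photo_stand: Fixed grey foot, 250 mm across; origin on the desk under the turntable's axis. It carries a flat white ring lamp centred on the axis, radius 94 to 131 mm, from 185 to 206 mm above the desk. The ring hangs over all the posts: the gripper must come in leaning, from outside below the ring. The lamp's column (22 x 30 mm) stands 185 mm from the axis along +x, away from the robot.
- disc_top (a point): Centre of the turntable's upper face, 60 mm above the desk; turns with it. Wooden disc 290 mm across. Six upright steel posts, 20 mm thick, 45 mm tall, stand on it at radius 112 mm, at 30, 90, 150, 210, 270, 330 degrees from this x axis; a dark line on the disc's edge is outside each. Six trinkets up to 78 mm tall are fixed within radius 78 mm, at 0, 60, ... degrees.
- turntable (a joint): Turntable angle in rad, anticlockwise from above positive; starts at 0, free from -1.3 to 2.4. It clicks every 60 degrees: next click anticlockwise is 1.047. Between clicks a torque of up to 0.35 N m (3 N at a post) holds it back for the first half and draws it on into the next click for the second half.
- lamp_box: Fixed lamp supply; origin on the desk below the lever's pivot. Along its x axis, pointing away from the robot: white upright screen at x = -85 mm (8 mm thick, 150 wide, 110 tall, two low wooden feet behind it at y = +/-60), lever's black block at x = 0 (70 x 50 mm, top at 31 mm), grey housing from x = 100 to 160 mm (150 wide, 91 tall).
- lever_head (a point): Middle of the lever's black crosspiece (60 mm long across the swing, along the lamp box's y, 16 mm thick). It is 65 mm from the pivot, which lies 28 mm above the desk; so 87 mm above the desk at either end of the swing and 93 mm midway.
- lamp_lever (a joint): Lever angle in rad: near 0 it leans towards the screen (head 28 mm on the screen's side of the pivot), 0.9 is all the way over, away from the screen (head 28 mm beyond the pivot). It needs about 1 N at the head and stays where it is left.
- rod_grip (a point): Centre of the loose bent rod's wooden handle (90 mm long along x, 16 mm wide along y, 20 mm tall; 80 g in all). x points along the rod to the bend, z up. A steel bar 8 mm thick goes on along x from the handle to 130 mm from this point, there it bends straight down (-z) for 94 mm.
- rod_tip (a point): Lower end of the rod's bent leg: 130 mm along x and 94 mm below the handle's centre.
- rod_rest: Fixed wooden rest; origin on the desk, x along the rod. Two notched uprights, 12 mm thick, 60 wide: at x = -35 mm under the handle (notch 24 mm wide, floor 105 mm above the desk, cheeks to 113) and at x = 70 mm under the steel bar (notch 16 mm wide, floor 111, cheeks to 119). Between them the handle is free to grasp from above.
- rest_seat (a point): Where the centre of the rod's handle lies when it is on its rest: 115 mm above the desk.
- mug: White mug, 76 mm across, 90 mm tall, beyond the task's things; origin at its underside.
- jar: Low glass jar with a blue cap, 64 mm across, 60 mm tall, standing beyond the rod, between the turntable and the lamp box; origin at its underside.
Things that resemble listed ones, but are neither listed nor needed, are in the scene too. Of the things that look like the part that bears rod_grip, the larger one is meant.

How it is judged:
By the outcome, as a careful person would: the job done as asked, in the order asked, and still so for the second after the job is handed in, with the robot touching nothing.
It also fails if it takes over 58 s, if anything falls off the work surface, if the arm or the gripper's body presses on something with over 40 N, if the wrist force passes 120 N, or if a joint passes its speed limit or range.

### The arm

A 6-joint arm with a two-finger parallel gripper is mounted at the origin on the work surface. World frame = base frame: x ahead of the robot, y to its left, z up, the work surface at z = 0. Lengths are in mm, angles in rad, forces in N, time in s.
With the tool pointing down it reaches from about 275 to 750 mm from the base axis. Payload 10.2 kg.
Tool frame: the origin (TCP) lies midway between the tips of the shut fingers; the grasp point (between the pads) lies grip_depth behind it (grip_depth is the distance from the TCP to the grasp point, in mm); z points along the fingers, y is the line along which they close (so a half turn about z gives the same grasp; the last joint's range is limited). The gripper opens to 85 mm and grips with 20 to 120 N. Pads are 22 mm wide; open, the fingers measure 114 mm over their backs; the gripper's body (76 mm by 85 mm) begins 54 mm behind the grasp point. The pads swing forward as they close: fully open they stand 13 mm farther back than shut.
Start: joints at [-1.332, 0.313, 1.498, -0, 1.331, -0.223], TCP at [233.908, -470.019, 231.294] pointing down, gripper open.
Joint ranges: [-2.94, 2.94], [-0.97, 2.17], [0.19, 2.56], [-1.23, 4.37], [0.02, 3.11], [-2.88, 2.88]. Speed limits (rad/s): [2.39, 2.39, 3.01, 3.14, 3.14, 3.14].

### API

Orientations are given as a unit quaternion [w, x, y, z].
In Python, from rig import * gives the robot as it stands.
- The arm moves only by the tool servo_tool, never from a script. Its argument "commands" is a list of rows, each a list of 3 entries, a list of its own where there are three numbers: the gripper command: -1 is fully open, 1 is shut, values between are in proportion, then the shift along the tool's x, y, z in m, then the turn, a rotation vector about the tool's x, y, z in units of 6 degrees (1.0 is 6 degrees). In form: [[grip, [dx, dy, dz], [ax, ay, az]], ...]. A call has 1 to 10 rows; each row shifts and turns the commanded pose from where the row before left it, along the tool's axes as they then stand; what a row does not reach is not made up. A row lasts 1/12 s, in which the tool goes at most 41.7 mm and 7.16 degrees, less where a joint would pass 70% of its speed; a pose out of reach is approached as far as the arm can. A call is refused whole if a number of a shift passes 0.0417 or a number of a turn 1, either way. A call with a gripper value outside its range is refused whole. The fingers move at their own pace and stop on an object; "squeeze" is the grip in N (left out, the last holds). Time passes only in rows, so rows that do not move let the fingers close. It gives the time, the measured TCP pose, the force, the opening and the grip force at its end, in the units of the state.
- sense(): the state, without advancing time (a new reading comes with each control period).
- capture(name): name is "scene" or "side" or "wrist"; returns a dict with "pixels" (400x640x3 uint8, red, green, blue), "z_map" (400x640 float32, mm along the optical axis (not along the pixel's ray), 0 where there is no reading), "fx", "fy", "cx", "cy" (pixels), "rvec" (rotation vector, rad) and "tvec" (3), from world to camera coordinates, as OpenCV has them; the wrist camera has in their place "T_tool_cam" (4x4, takes a point from camera to tool coordinates, whose origin is the TCP and whose axes are the flange's). Camera axes: x right, y down, z forward; pixel columns grow to the right and rows downward; lengths in mm; the calibration is good to about 2 mm. The wrist camera is an equidistant fisheye: a pixel r from the principal point sees the ray r / f radians off the axis. A picture is of the moment at which its call begins: read the wrist's pose just before it.
- finish_job(): hands the job in; it is judged then, once.
The state is a dict: "time_s": time; "joints": joint angles; "dq": joint speeds; "tau": joint torques, N m; "eef_pos": TCP position; "ee_rot": TCP orientation; "force": force on the tool from outside, world axes, zero at the start; "wrist_torque": the same for the moment, N m; "grip_width": opening from 0.0 (shut) to 1.0 (fully open); "grip_force": force on a finger pad.
Only numpy, scipy, OpenCV 4.12 (cv2) and the standard library are available. Lean on these libraries where they do the work, as an engineer would, in place of code of your own. Each camera call takes 0.05 s, during which the arm holds its last target. There are 200 camera calls.

## Working session

There is one attempt and no reset: what is moved stays moved. The work goes in short steps, Python scripts to look and compute and a tool call to move; the robot and the scene stay as the last step left them, time stands still between calls to the robot, and variables do not carry over. Pictures are saved under pics/ and viewed, at most 10 in all, crops included, and the job is handed in when it is done.

Besides the shell and the picture viewer there is one more tool, called after ">>>" as name(argument=value, ...), one argument or row to a line, values as JSON. servo_tool: Moves the arm, as the interface text tells. Its arguments: {"type":"object","properties":{"commands":{"type":"array"},"squeeze":{"type":"number"}},"required":["commands"]}

```bash
mkdir -p pics; ls; cat > h.py <<'E'
from rig import *
import numpy as np, cv2, pickle
from scipy.spatial.transform import Rotation as R
def snap(n,tag):
    c=capture(n); cv2.imwrite(f'pics/{tag}.png',c['pixels'][:,:,::-1]); pickle.dump(c,open(f'pics/{tag}.pkl','wb')); return c
def load(tag): return pickle.load(open(f'pics/{tag}.pkl','rb'))
def cloud(c):
    z=c['z_map'].astype(float); v,u=np.mgrid[0:400,0:640]
    P=np.stack([(u-c['cx'])/c['fx']*z,(v-c['cy'])/c['fy']*z,z],-1)
    Rm=R.from_rotvec(np.ravel(c['rvec'])).as_matrix()
    W=(P-np.ravel(c['tvec']))@Rm
    W[z<=0]=np.nan
    return W
def ray(c,u,v,h):
    Rm=R.from_rotvec(np.ravel(c['rvec'])).as_matrix(); o=-Rm.T@np.ravel(c['tvec'])
    d=Rm.T@np.array([(u-c['cx'])/c['fx'],(v-c['cy'])/c['fy'],1])
    return o+d*(h-o[2])/d[2]
E
python3 - <<'E'
from h import *
a=snap('scene','s1'); b=snap('side','d1')
for c in (a,b):
    Rm=R.from_rotvec(np.ravel(c['rvec'])).as_matrix(); print(-Rm.T@np.ravel(c['tvec']),Rm[2],c['fx'],(c['z_map']>0).mean())
print(sense())
E
```

```text
pics
[1106.46928688  546.36867662 1007.06750067] [-0.43735391 -0.49184144 -0.75287021] 445.9750206085328 0.99611328125
[-103.92579931  602.00378337  842.98313164] [ 0.57121542 -0.53298681 -0.6242099 ] 476.6746345316802 0.99589453125
{'time_s': 0.1, 'joints': array([-1.33241503e+00,  3.13428311e-01,  1.49832845e+00, -7.47153591e-06,
        1.33099801e+00, -2.23409460e-01]), 'dq': array([-0.00098251, -0.00078403, -0.00291203, -0.00025243,  0.00116385,
       -0.00114307]), 'tau': array([ 3.28134833e-03, -4.12895286e+01, -2.60143948e+01, -1.42795188e-04,
        2.98549574e-03,  4.90932010e-06]), 'eef_pos': array([ 233.8453641 , -469.8022667 ,  230.78706389]), 'ee_rot': array([-5.81013551e-04,  9.73461510e-01,  2.28850060e-01, -7.97795989e-06]), 'force': array([-0.31427561, -1.00598519,  0.5266864 ]), 'wrist_torque': array([-0.03271488,  0.00321743, -0.06055105]), 'grip_force': 0.0, 'grip_width': 0.9980512610868792}
```

View pics/s1.png

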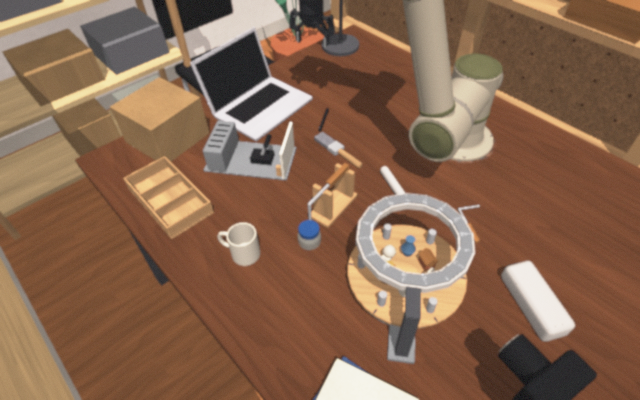

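View pics/d1.png

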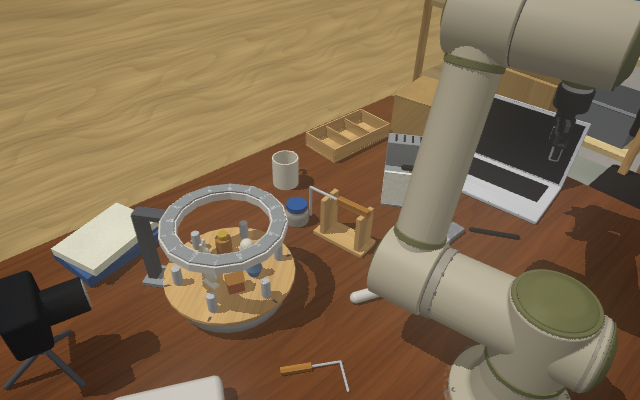

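The scene view shows the turntable with its ring lamp near (412,240), the rod on its rest near (335,190), the jar at (309,235), the mug at (243,243), and the lamp box with screen near (255,155). The rod lying on the desk in the side view at (310,368) is a decoy.

```bash
cat > m.py <<'E'
from h import *
from scipy.optimize import least_squares
def circ(P,r0=None):
    f=lambda p:np.hypot(P[:,0]-p[0],P[:,1]-p[1])-(p[2])
    s=least_squares(f,[*P[:,:2].mean(0),100],loss='soft_l1'); return s.x
for t in ('s1','d1'):
    c=load(t); W=cloud(c); I=c['pixels'].astype(int)
    def sel(u0,u1,v0,v1,z0,z1):
        m=np.zeros((400,640),bool); m[v0:v1,u0:u1]=1
        return m&(W[...,2]>z0)&(W[...,2]<z1)
    print(t)
    box=(345,490,180,330) if t=='s1' else (150,300,175,335)
    m=sel(*box,196,220); P=W[m]; 
    print('ring',circ(P),np.median(P[:,2]), P[:,:2].min(0),P[:,:2].max(0),(P[:,:2].min(0)+P[:,:2].max(0))/2)
    m=sel(*box,50,68); P=W[m]; print('disc', np.median(P[:,2]),circ(P)[:2] ,P[:,:2].min(0),P[:,:2].max(0))
    cc=circ(W[sel(*box,196,220)])[:2]
    m=sel(*box,92,115)
    n,l,st,ce=cv2.connectedComponentsWithStats(m.astype(np.uint8))
    for i in range(1,n):
        if st[i,4]>8:
            q=W[l==i].mean(0); d=q[:2]-cc; print('post',ce[i].round(),st[i,4],q.round(1),'r',np.hypot(*d).round(1),'ang',np.degrees(np.arctan2(d[1],d[0])).round(1))
    # orange handle
    box=(300,365,150,230) if t=='s1' else (300,390,175,255)
    m=sel(*box,112,140); P=W[m]
    cand=P
    print('rod-ish',len(P),P.mean(0).round(1) if len(P) else '')
    mc=I[m]; 
    hsv=cv2.cvtColor(c['pixels'],cv2.COLOR_RGB2HSV)[m]
    for p,h,rgb in list(zip(P,hsv,mc))[::max(1,len(P)//40)]: print(p.round(0),rgb)
E
python3 m.py
```

```text
s1
ring [573.05213981 248.11753244 113.89798564] 205.45496395378512 [433.61461064 114.24283319] [727.26330603 376.07685873] [580.43895834 245.15984596]
disc 60.40979340412224 [572.58993051 251.31209918] [422.06673675 -71.86282977] [711.81654404 388.07418478]
post [387. 228.] 58 [528.1 140.9 102.5] r 116.2 ang -112.8
post [432. 233.] 61 [458.5 227.9 102.2] r 116.3 ang -170.0
post [409. 246.] 68 [529.1 212.9  99.5] r 56.4 ang -141.3
post [389. 251.] 133 [578.7 192.5 105.6] r 55.9 ang -84.2
post [428. 256.] 185 [518.6 263.5  99.5] r 56.6 ang 164.2
post [359. 258.] 21 [643.9 155.4 100.6] r 116.7 ang -52.6
post [432. 269.] 12 [546.2 297.6 109.7] r 56.3 ang 118.4
post [382. 295.] 71 [679.  262.1 103.2] r 106.8 ang 7.5
post [432. 302.] 79 [609.4 348.8 102.3] r 107.1 ang 70.1
rod-ish 393 [532.  -64.  120.1]
[ 465. -109.  112.] [182 131  90]
[457. -78. 125.] [173 114  72]
[464. -78. 126.] [200 133  80]
[474. -81. 127.] [207 140  87]
[479. -83. 124.] [221 161 106]
[481. -85. 121.] [206 144  93]
[489. -81. 125.] [193 137  89]
[458. -68. 113.] [184 132  92]
[470. -72. 115.] [144  98  61]
[494. -
[... 2691 characters left out ...]
] [117  82  47]
[509. -71. 126.] [167 118  63]
[519. -60. 122.] [156 110  59]
[554. -27. 114.] [128 101  68]
[503. -65. 126.] [170 121  65]
[514. -59. 120.] [119  82  47]
[488. -74. 127.] [181 132  69]
[494. -66. 125.] [172 123  65]
[506. -61. 117.] [118  82  46]
[479. -75. 126.] [170 121  64]
[491. -67. 120.] [109  76  45]
[ 469. -103.  115.] [185 146  96]
[474. -70. 126.] [166 118  63]
[488. -64. 117.] [121  83  48]
[464. -80. 124.] [170 122  65]
[476. -66. 121.] [120  84  48]
[456. -86. 122.] [167 128  79]
[463. -72. 123.] [168 121  65]
[467. -66. 120.] [122  85  49]
[470. -71. 112.] [124  87  51]
[457. -69. 119.] [122  87  49]
[462. -62. 113.] [201 165 110]
[458. -58. 112.] [198 162 109]
```

```bash
python3 - <<'E'
from h import *
a=load('s1')['pixels'][110:260,190:370,::-1]; b=load('d1')['pixels'][120:260,270:450,::-1]
cv2.imwrite('pics/c1.png',np.vstack([cv2.resize(a,(540,450),interpolation=2)[:300*1+100],cv2.resize(b,(540,420),interpolation=2)[:200]]))
cv2.imwrite('pics/c2.png',np.hstack([cv2.resize(a,(400,400),interpolation=2),cv2.resize(b,(400,400),interpolation=2)]))
E
```

```text
(no output)
```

View pics/c2.png

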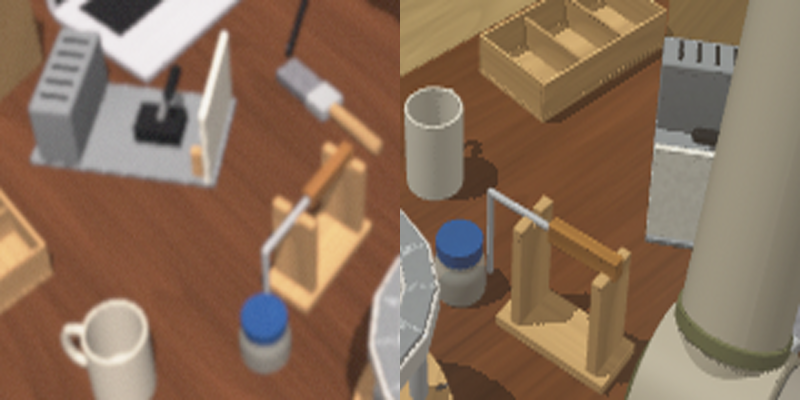

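Rod on its rest with the leg hanging near the jar; the lamp box with screen, lever and housing, screen facing the robot. The other rod lying by the base is smaller. Now lines for the handle and the screen, plus a check of the helper library.

```bash
cat > m2.py <<'E'
from h import *
import rig; print([x for x in dir(rig) if not x.startswith('_')])
for t in ('s1','d1'):
    c=load(t); W=cloud(c); I=c['pixels'].astype(int); r,g,b=I[...,0],I[...,1],I[...,2]; z=W[...,2]
    x,y=W[...,0],W[...,1]
    def line(m,lab):
        P=W[m]; mu=np.median(P[:,:2],0); u=np.linalg.svd(P[:,:2]-P[:,:2].mean(0))[2][0]; u*=np.sign(u[np.argmax(abs(u))])
        s=(P[:,:2]-P[:,:2].mean(0))@u
        print(t,lab,len(P),'mean',P.mean(0).round(1),'az',np.degrees(np.arctan2(u[1],u[0])).round(1),'span',np.percentile(s,[1,99]).round(1),'ends',(P[:,:2].mean(0)+u*s.min()).round(),(P[:,:2].mean(0)+u*s.max()).round())
    near=(x>440)&(x<660)&(y>-130)&(y<0)
    line(near&(z>121)&(z<132)&(x<548)&(r-b>60),'handle top')
    line(near&(z>113)&(z<124)&(x>548)&(abs(r-b)<40),'bar')
    line(near&(z>35)&(z<105)&(x>600)&(abs(r-b)<60)&(y<0)&(y>-60),'leg')
    lb=(x>380)&(x<760)&(y>-420)&(y<-150)
    hi=lb&(z>100)&(z<122)
    if hi.sum()>5: line(hi,'screen top?')
    line(lb&(z>84)&(z<97)&(r>90)&(abs(r-b)<30),'housing top?')
    line(lb&(z>25)&(z<38)&(r<70),'block')
    line(lb&(z>75)&(z<105)&(r<75),'lever head?')
    line((x>600)&(x<760)&(y>-120)&(y<60)&(z>50)&(z<68)&(b-r>30),'jar')
    line((x>600)&(x<900)&(y>-250)&(y<0)&(z>84)&(z<95),'mug')
E
python3 m2.py
```

```text
['PlanningError', 'capture', 'finish_job', 'grip_depth', 'sense']
s1 handle top 144 mean [502.3 -70.7 125.1] az 11.3 span [-45.9  42.5] ends [456. -80.] [544. -62.]
s1 bar 73 mean [590.4 -53.  118.2] az 10.7 span [-40.4  38.9] ends [550. -61.] [630. -46.]
s1 leg 47 mean [630.3 -40.1  71.9] az 92.2 span [-9.7 36.9] ends [631. -50.] [629.  -2.]
s1 screen top? 118 mean [ 504.7 -294.2  108.3] az 38.5 span [-78.6  68.4] ends [ 441. -345.] [ 561. -250.]
s1 housing top? 111 mean [ 599.4 -355.7   90.1] az -36.3 span [-132.5  108.4] ends [ 490. -275.] [ 687. -420.]
s1 block 189 mean [ 556.2 -357.2   30.6] az 131.9 span [-33.1  30.5] ends [ 579. -383.] [ 535. -334.]
s1 lever head? 50 mean [ 540.3 -341.1   94.5] az 38.5 span [-25.6  23.9] ends [ 519. -358.] [ 559. -326.]
s1 jar 308 mean [655.9 -18.9  59.5] az 46.5 span [-28.8  24.4] ends [634. -42.] [674.   0.]
s1 mug 185 mean [ 802.9 -103.1   89. ] az -17.1 span [-183.3   42.4] ends [625. -48.] [ 844. -116.]
d1 handle top 177 mean [495.3 -68.6 124.3] az 11.2 span [-42.6  44.8] ends [453. -77.] [543. -59.]
d1 bar 85 mean [588.2 -50.4 116.6] az 
[... 721 characters left out ...]
centile(s,[1,99]).round(1),'ends',(P[:,:2].mean(0)+u*s.min()).round(),(P[:,:2].mean(0)+u*s.max()).round())
Traceback (most recent call last):
  File "m2.py", line 18, in <module>
    line(lb&(z>25)&(z<38)&(r<70),'block')
    ~~~~^^^^^^^^^^^^^^^^^^^^^^^^^^^^^^^^^
  File "m2.py", line 9, in line
    print(t,lab,len(P),'mean',P.mean(0).round(1),'az',np.degrees(np.arctan2(u[1],u[0])).round(1),'span',np.percentile(s,[1,99]).round(1),'ends',(P[:,:2].mean(0)+u*s.min()).round(),(P[:,:2].mean(0)+u*s.max()).round())
                                                                                                        ~~~~~~~~~~~~~^^^^^^^^^^
IndexError: index -1 is out of bounds for axis 0 with size 0
```

>>> servo_tool(
  commands=[
    [1,[0.0208,-0.028,0],[0,0,0]],
    [1,[0.0208,-0.028,0],[0,0,0]],
    [1,[0.0208,-0.028,0],[0,0,0]],
    [1,[0.0208,-0.028,0],[0,0,0]],
    [1,[0.0208,-0.028,0],[0,0,0]],
    [1,[0.0208,-0.028,0],[0,0,0]],
    [1,[0.0208,-0.028,0],[0,0,0]],
    [1,[0.0208,-0.028,0],[0,0,0]],
    [1,[0.0208,-0.028,0],[0,0,0]],
    [1,[0.0208,-0.028,0],[0,0,0]],
  ],
)

```text
time_s: 0.93
eef_pos: [295.1, -125.0, 231.2]
ee_rot: [-0.0, 0.974, 0.228, 0.0]
force: [0.3, 0.5, 0.9]
grip_width: -0.003
grip_force: 0.0
```

>>> servo_tool(
  commands=[
    [1,[0.0208,-0.028,0],[0,0,0]],
    [1,[0.0208,-0.028,0],[0,0,0]],
    [1,[0.0208,-0.028,0],[0,0,0]],
    [1,[0.0208,-0.028,0],[0,0,0]],
    [1,[0.0208,-0.028,0],[0,0,0]],
    [1,[0.0208,-0.028,0],[0,0,0]],
    [1,[0.0208,-0.028,0],[0,0,0]],
    [1,[0.0208,-0.028,0],[0,0,0]],
    [1,[0.0208,-0.028,0],[0,0,0]],
    [1,[0.0208,-0.028,0],[0,0,0]],
  ],
)

```text
time_s: 1.77
eef_pos: [356.5, 218.7, 231.1]
ee_rot: [0.0, 0.973, 0.229, -0.0]
force: [1.3, -1.7, -0.4]
grip_width: -0.001
grip_force: 0.0
```

>>> servo_tool(
  commands=[
    [1,[0,0,0],[0,0.917,0]],
    [1,[0,0,0],[0,0.917,0]],
    [1,[0,0,0],[0,0.917,0]],
    [1,[0,0,0],[0,0.917,0]],
    [1,[0,0,0],[0,0.917,0]],
    [1,[0,0,0],[0,0.917,0]],
    [1,[0,0,0],[0,0.917,0]],
    [1,[0,0,0],[0,0.917,0]],
    [1,[0,0,0],[0,0.917,0]],
    [1,[0,0,0],[0,0.917,0]],
  ],
)

```text
time_s: 2.6
eef_pos: [355.7, 219.6, 230.9]
ee_rot: [-0.103, 0.88, 0.21, 0.413]
force: [-0.2, 0.9, 1.3]
grip_width: -0.001
grip_force: 0.0
```

```bash
cat > w.py <<'E'
import sys
from h import *
def now():
    s=sense(); q=s['ee_rot']; M=R.from_quat([q[1],q[2],q[3],q[0]]).as_matrix()
    return s,np.array(s['eef_pos']),M
def show():
    s,p,M=now(); print('t',round(s['time_s'],2),'p',p.round(1),'x',M[:,0].round(3),'y',M[:,1].round(3),'z',M[:,2].round(3),'q',np.round(s['joints'],2),'F',np.round(s['force'],1),'gw',round(s['grip_width'],3))
    return s,p,M
if __name__=='__main__':
    s,p,M=show(); print('grip_depth',grip_depth)
    if len(sys.argv)>3: print('shift in tool axes mm',(M.T@(np.array(sys.argv[1:4],float)-p)).round(1))
E
python3 w.py 357 218 145; python3 w.py 444.7 262.2 76
```

```text
t 2.6 p [355.7 219.6 230.9] x [0.57  0.285 0.771] y [ 0.455 -0.89  -0.007] z [ 0.684  0.355 -0.637] q [ 0.07 -0.33  2.39  0.94  0.39  0.41] F [-0.2  0.9  1.3] gw -0.001
grip_depth 18.700000000000003
shift in tool axes mm [-65.9   2.7  55.1]
t 2.6 p [355.7 219.6 230.9] x [0.57  0.285 0.771] y [ 0.455 -0.89  -0.007] z [ 0.684  0.355 -0.637] q [ 0.07 -0.33  2.39  0.94  0.39  0.41] F [-0.2  0.9  1.3] gw -0.001
grip_depth 18.700000000000003
shift in tool axes mm [-56.5   3.8 174.8]
```

>>> servo_tool(
  commands=[
    [1,[-0.008,0,0.015],[0,0,0]],
    [1,[-0.008,0,0.015],[0,0,0]],
    [1,[-0.008,0,0.015],[0,0,0]],
    [1,[-0.008,0,0.015],[0,0,0]],
    [1,[-0.008,0,0.015],[0,0,0]],
    [1,[0,0,0],[0,0,0]],
  ],
)

```text
time_s: 3.1
eef_pos: [379.7, 234.1, 164.5]
ee_rot: [-0.106, 0.88, 0.211, 0.411]
force: [0.2, -0.9, -0.4]
grip_width: 0.002
grip_force: 0.0
```

```bash
python3 w.py 444.7 262.2 78
```

```text
t 3.1 p [379.7 234.1 164.5] x [0.572 0.285 0.769] y [ 0.459 -0.888 -0.012] z [ 0.679  0.36  -0.639] q [ 0.12 -0.06  2.43  1.81  0.29 -0.47] F [ 0.2 -0.9 -0.4] gw 0.002
grip_depth 18.700000000000003
shift in tool axes mm [-21.3   6.  109.5]
```

>>> servo_tool(
  commands=[
    [1,[-0.003,0.001,0.0137],[0,0,0]],
    [1,[-0.003,0.001,0.0137],[0,0,0]],
    [1,[-0.003,0.001,0.0137],[0,0,0]],
    [1,[-0.003,0.001,0.0137],[0,0,0]],
    [1,[-0.003,0,0.0137],[0,0,0]],
    [1,[-0.003,0,0.0137],[0,0,0]],
    [1,[-0.002,0,0.0137],[0,0,0]],
    [1,[-0.001,0,0.0137],[0,0,0]],
    [1,[0,0,0],[0,0,0]],
  ],
)

```text
time_s: 3.85
eef_pos: [445.2, 265.0, 79.9]
ee_rot: [-0.107, 0.88, 0.212, 0.412]
force: [-1.1, 0.7, 0.4]
grip_width: -0.005
grip_force: 0.0
```

```bash
python3 w.py 444.7 262.2 78; python3 - <<'E'
from h import *
snap('side','d2');a=snap('scene','s2')
i=cv2.imread('pics/d2.png')[150:360,130:400]; j=cv2.imread('pics/s2.png')[150:360,320:520]
cv2.imwrite('pics/c3.png',np.hstack([cv2.resize(i,(450,350)),cv2.resize(j,(350,350))]))
E
```

```text
t 3.85 p [445.2 265.   79.9] x [0.57  0.285 0.771] y [ 0.461 -0.887 -0.013] z [ 0.68   0.363 -0.637] q [ 0.2   0.35  2.31  2.59  0.44 -1.23] F [-1.1  0.7  0.4] gw -0.005
grip_depth 18.700000000000003
shift in tool axes mm [-2.5  2.3 -0.2]
```

View pics/c3.png

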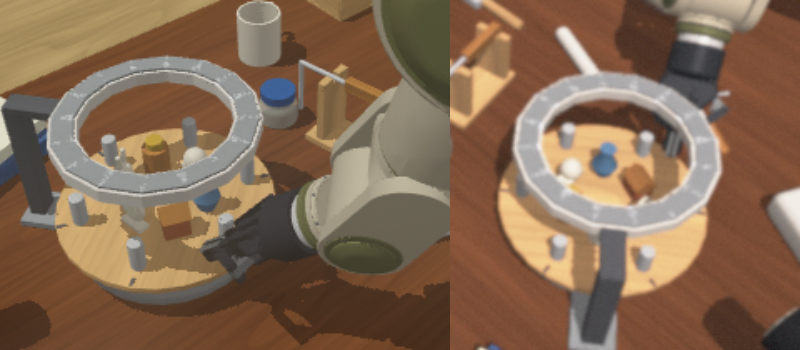

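The picture shows the shut fingers under the ring, just beside the near post (left crop about (228,225)), clear of ring and trinkets. Pushing.

>>> servo_tool(
  commands=[
    [1,[0,0.01,0],[0,0,0]],
    [1,[0,0.01,0],[0,0,0]],
    [1,[0,0.01,0],[0,0,0]],
    [1,[0,0.01,0],[0,0,0]],
    [1,[0,0.01,0],[0,0,0]],
    [1,[0,0.01,0],[0,0,0]],
    [1,[0.001,0.008,0.0015],[0,0,0]],
  ],
)

```text
time_s: 4.53
eef_pos: [476.2, 204.5, 80.0]
ee_rot: [-0.106, 0.88, 0.212, 0.412]
force: [-3.0, 1.4, 0.7]
grip_width: 0.001
grip_force: 1.4
```

>>> servo_tool(
  commands=[
    [1,[0.0015,0.008,0.002],[0,0,0]],
    [1,[0.0015,0.008,0.002],[0,0,0]],
    [1,[0.0015,0.008,0.002],[0,0,0]],
    [1,[0.0015,0.008,0.002],[0,0,0]],
    [1,[0.001,0.008,0.001],[0,0,0]],
    [1,[0.001,0.008,0.001],[0,0,0]],
    [1,[0,0,0],[0,0,0]],
  ],
)

```text
time_s: 5.12
eef_pos: [511.3, 167.0, 79.8]
ee_rot: [-0.105, 0.879, 0.211, 0.413]
force: [0.2, 0.0, 0.8]
grip_width: -0.001
grip_force: 0.0
```

```bash
cat > disc.py <<'E'
from h import *
import sys
def posts(tag):
    a=snap('scene',tag+'s'); b=snap('side',tag+'d'); C=np.array([565,245.5])
    for c,box,off in ((a,(345,490,180,330),(4,-1)),(b,(150,300,175,335),(-4,1))):
        W=cloud(c); m=np.zeros((400,640),bool); m[box[2]:box[3],box[0]:box[1]]=1
        hsv=cv2.cvtColor(c['pixels'],cv2.COLOR_RGB2HSV)
        m&=(W[...,2]>94)&(W[...,2]<112)
        n,l,st,ce=cv2.connectedComponentsWithStats(m.astype(np.uint8))
        for i in range(1,n):
            q=W[l==i].mean(0); d=q[:2]-C-off
            if st[i,4]>15 and 95<np.hypot(*d)<125: print(ce[i].round(),st[i,4],'r',np.hypot(*d).round(),'ang',np.degrees(np.arctan2(d[1],d[0])).round(1))
posts(sys.argv[1])
E
python3 w.py; python3 disc.py p1
```

```text
t 5.12 p [511.3 167.   79.8] x [0.569 0.285 0.771] y [ 0.459 -0.888 -0.011] z [ 0.682  0.36  -0.636] q [-0.12  0.39  2.25  2.07  0.53 -0.97] F [0.2 0.  0.8] gw -0.001
grip_depth 18.700000000000003
[401. 226.] 121 r 109.0 ang -129.9
[387. 228.] 54 r 112.0 ang -111.1
[431. 233.] 54 r 112.0 ang -171.1
[359. 258.] 21 r 116.0 ang -49.6
[382. 295.] 70 r 111.0 ang 9.3
[432. 301.] 74 r 112.0 ang 69.2
[242. 224.] 58 r 111.0 ang -50.4
[194. 235.] 67 r 112.0 ang 9.8
[276. 257.] 62 r 102.0 ang -129.6
[175. 270.] 83 r 112.0 ang 69.4
[265. 282.] 79 r 111.0 ang -171.4
[211. 297.] 90 r 112.0 ang 128.8
```

>>> servo_tool(
  commands=[
    [1,[0,-0.008,0],[0,0,0]],
    [1,[-0.008,0,-0.01],[0,0,0]],
    [1,[-0.008,0,-0.01],[0,0,0]],
    [1,[-0.008,0,-0.01],[0,0,0]],
    [1,[-0.008,0,-0.01],[0,0,0]],
    [1,[0,0,-0.02],[0,0,0]],
    [1,[0,0,-0.02],[0,0,0]],
    [1,[0,0,-0.02],[0,0,0]],
    [1,[0,0,-0.02],[0,0,0]],
    [1,[0,0,-0.02],[0,0,0]],
  ],
)

```text
time_s: 6.05
eef_pos: [392.0, 115.8, 143.3]
ee_rot: [-0.106, 0.88, 0.212, 0.412]
force: [0.4, 0.6, 0.5]
grip_width: 0.001
grip_force: 0.0
```

```bash
python3 w.py; python3 disc.py p2; python3 - <<'E'
from h import *
i=cv2.imread('pics/d1.png')[170:340,130:320]; j=cv2.imread('pics/p2d.png')[170:340,130:320]
cv2.imwrite('pics/c4.png',np.hstack([cv2.resize(i,(400,360)),cv2.resize(j,(400,360))]))
E
```

```text
t 6.05 p [392.  115.8 143.3] x [0.571 0.286 0.77 ] y [ 0.46  -0.888 -0.012] z [ 0.68   0.361 -0.638] q [-0.45 -0.08  2.54  1.49  0.67 -0.6 ] F [0.4 0.6 0.5] gw 0.001
grip_depth 18.700000000000003
[387. 228.] 52 r 111.0 ang -111.1
[431. 233.] 54 r 112.0 ang -171.1
[359. 258.] 22 r 116.0 ang -49.5
[382. 295.] 67 r 111.0 ang 9.3
[433. 301.] 71 r 112.0 ang 69.3
[242. 224.] 60 r 111.0 ang -50.4
[194. 235.] 63 r 112.0 ang 9.7
[175. 270.] 84 r 112.0 ang 69.3
[265. 282.] 83 r 112.0 ang -171.4
[211. 297.] 92 r 112.0 ang 128.8
```

View pics/c4.png

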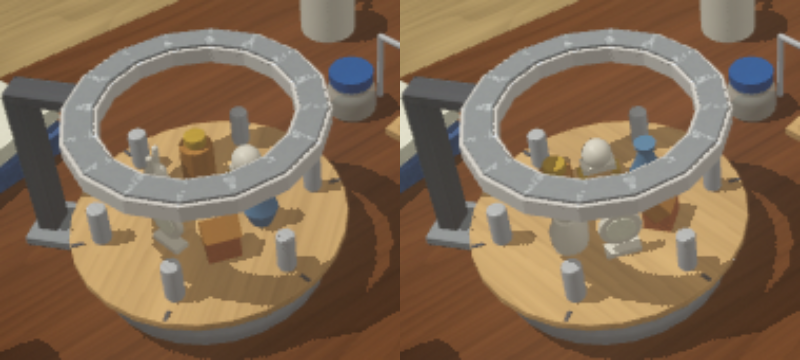

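The disc went exactly one step (brown bottle from (200,155) to the next slot at (157,165), blue vase likewise). Now up, upright, and to the rod.

>>> servo_tool(
  commands=[
    [1,[0.024,0,-0.02],[0,0,0]],
    [1,[0.024,0,-0.02],[0,0,0]],
    [1,[0.024,0,-0.02],[0,-0.5,0]],
    [-1,[0,0,0],[0,-0.85,0]],
    [-1,[0,0,0],[0,-0.85,0]],
    [-1,[0,0,0],[0,-0.85,0]],
    [-1,[0,0,0],[0,-0.85,0]],
    [-1,[0,0,0],[0,-0.85,0]],
    [-1,[0,0,0],[0,-0.85,0]],
    [-1,[0,0,0],[0,-0.85,0]],
  ],
)

```text
time_s: 6.98
eef_pos: [394.9, 117.4, 214.9]
ee_rot: [-0.035, 0.964, 0.239, 0.109]
force: [-0.3, -0.5, -0.0]
grip_width: 0.978
grip_force: 0.0
```

>>> servo_tool(
  commands=[
    [-1,[0,0,0],[0,-0.85,0]],
    [-1,[0,0,0],[0,-0.85,0]],
    [-1,[0,0,0],[0,0,0]],
  ],
)

```text
time_s: 7.23
eef_pos: [395.9, 117.9, 214.4]
ee_rot: [-0.015, 0.97, 0.242, 0.022]
force: [0.5, 0.3, -0.5]
grip_width: 0.998
grip_force: 0.0
```

```bash
cat > pl.py <<'E'
# pl.py x y z az : turn (tool axes, 6deg units) to tool-down with tool x at az, and shift in final tool axes
import sys
from w import *
s,p,M=show(); x,y,z,az=map(float,sys.argv[1:5]); a=np.radians(az)
T=np.array([[np.cos(a),np.sin(a),0],[np.sin(a),-np.cos(a),0],[0,0,-1.]])
print('turn',(np.degrees(R.from_matrix(M.T@T).as_rotvec())/6).round(2),'shift in final axes',(T.T@(np.array([x,y,z])-p)).round(1),'in present',(M.T@(np.array([x,y,z])-p)).round(1))
E
python3 pl.py 497.5 -69.5 190 11.2
```

```text
t 7.23 p [395.9 117.9 214.4] x [0.882 0.468 0.051] y [ 0.47  -0.883 -0.018] z [ 0.036  0.04  -0.999] q [-0.02  0.05  1.86  0.04  1.19  1.04] F [ 0.5  0.3 -0.5] gw 0.998
turn [-0.24 -0.46  2.8 ] shift in final axes [ 63.3 203.5  24.4] in present [  0.6 213.6  20.7]
```

>>> servo_tool(
  commands=[
    [-1,[0,0,0],[-0.08,-0.155,0.933]],
    [-1,[0,0,0],[-0.08,-0.155,0.933]],
    [-1,[0,0,0],[-0.08,-0.155,0.933]],
    [-1,[0.0105,0.034,0],[0,0,0]],
    [-1,[0.0105,0.034,0],[0,0,0]],
    [-1,[0.0105,0.034,0],[0,0,0]],
    [-1,[0.0105,0.034,0],[0,0,0]],
    [-1,[0.0105,0.034,0.0],[0,0,0]],
    [-1,[0.0105,0.034,0.0],[0,0,0]],
  ],
)

```text
time_s: 7.98
eef_pos: [496.1, -72.8, 214.9]
ee_rot: [-0.001, 0.995, 0.097, 0.003]
force: [0.1, 1.2, -0.6]
grip_width: 0.999
grip_force: 0.0
```

>>> servo_tool(
  commands=[
    [-1,[0,0,0],[0,0,0]],
    [-1,[0,0,0],[0,0,0]],
    [-1,[0,0,0],[0,0,0]],
  ],
)

```text
time_s: 8.23
eef_pos: [495.2, -71.2, 215.0]
ee_rot: [-0.0, 0.995, 0.096, 0.002]
force: [-0.2, 0.1, -0.6]
grip_width: 0.997
grip_force: 0.0
```

```bash
python3 pl.py 497.5 -69.5 190 11.2; cat > wr.py <<'E'
import sys
from w import *
tag=sys.argv[1]
s,p,M=show(); c=snap('wrist',tag); T=np.array(c['T_tool_cam']); z=c['z_map'].astype(float)
v,u=np.mgrid[0:400,0:640]; dx,dy=u-c['cx'],v-c['cy']; th=np.hypot(dx/c['fx'],dy/c['fy']); ph=np.arctan2(dy/c['fy'],dx/c['fx'])
d=np.stack([np.sin(th)*np.cos(ph),np.sin(th)*np.sin(ph),np.cos(th)],-1)
P=d*(z/np.maximum(d[...,2],.05))[...,None]
W=((P@T[:3,:3].T+T[:3,3])@M.T)+p; W[z<=0]=np.nan
np.save(f'pics/{tag}_W.npy',W)
print(T.round(2).tolist(),c['fx'],c['cx'],c['cy'])
E
python3 wr.py w1; python3 - <<'E'
from h import *
W=np.load('pics/w1_W.npy'); I=load('w1')['pixels'].astype(int); r,b=I[...,0],I[...,2]
x,y,z=W[...,0],W[...,1],W[...,2]
def line(m,l):
    P=W[m]
    if len(P)<5: print(l,len(P));return
    mu=P[:,:2].mean(0);u=np.linalg.svd(P[:,:2]-mu,full_matrices=False)[2][0];u*=np.sign(u[0]);s=(P[:,:2]-mu)@u
    print(l,len(P),P.mean(0).round(1),np.degrees(np.arctan2(u[1],u[0])).round(1),'mid',(mu+u*(s.min()+s.max())/2).round(1),np.ptp(s).round(1))
n=(x>430)&(x<660)&(y>-130)&(y<0)
line(n&(z>120)&(z<132)&(x<546)&(r-b>60),'handle'); line(n&(z>113)&(z<124)&(x>550)&(abs(r-b)<40),'bar')
E
```

```text
t 8.23 p [495.2 -71.2 215. ] x [0.981 0.192 0.003] y [ 0.192 -0.981 -0.001] z [ 0.003  0.001 -1.   ] q [-0.38  0.27  1.6   0.    1.27  1.  ] F [-0.2  0.1 -0.6] gw 0.997
turn [-0.01 -0.03 -0.02] shift in final axes [ 2.6 -1.2 25. ] in present [ 2.5 -1.2 25. ]
t 8.23 p [495.2 -71.2 215. ] x [0.981 0.192 0.003] y [ 0.192 -0.981 -0.001] z [ 0.003  0.001 -1.   ] q [-0.38  0.27  1.6   0.    1.27  1.  ] F [-0.2  0.1 -0.6] gw 0.997
[[0.0, -0.95, -0.3, 75.03], [1.0, 0.0, -0.0, 0.08], [0.0, -0.3, 0.95, -142.04], [0.0, 0.0, 0.0, 1.0]] 309.70691628693146 318.52437468626334 200.11830709633273
handle 2126 [500.4 -71.4 124.3] 11.1 mid [498.  -71.9] 88.4
bar 997 [587.9 -54.3 117.5] 10.9 mid [588.9 -54.1] 80.0
```

View pics/w1.png

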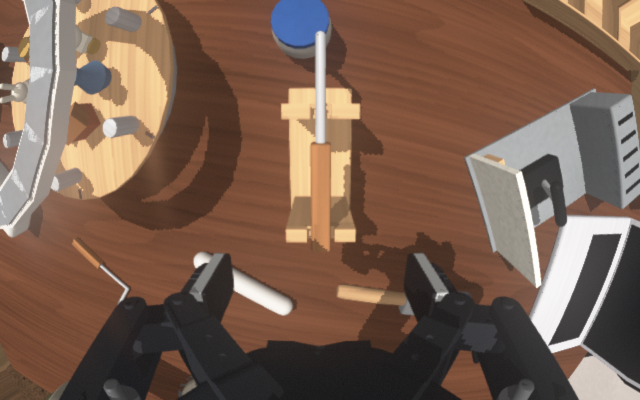

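The wrist view shows the handle at (320,195) lined up midway between the open fingers, the rest's uprights at (320,110) and (320,233). Descend and grasp.

>>> servo_tool(
  commands=[
    [-1,[0.0027,0.0008,0.02],[0,0,0]],
    [-1,[0,0,0.02],[0,0,0]],
    [-1,[0,0,0.02],[0,0,0]],
    [-1,[0,0,0.02],[0,0,0]],
    [-1,[0,0,0.02],[0,0,0]],
    [-1,[0,0,0.018],[0,0,0]],
    [-1,[0,0,0],[0,0,0]],
    [-1,[0,0,0],[0,0,0]],
  ],
)

```text
time_s: 8.95
eef_pos: [498.3, -71.6, 97.9]
ee_rot: [0.0, 0.995, 0.096, 0.001]
force: [0.7, 0.1, 0.2]
grip_width: 1.002
grip_force: 0.0
```

>>> servo_tool(
  commands=[
    [0.6,[0,0,0],[0,0,0]],
    [0.6,[0,0,0],[0,0,0]],
    [0.6,[0,0,0],[0,0,0]],
    [0.6,[0,0,0],[0,0,0]],
    [1,[0,0,0],[0,0,0]],
    [1,[0,0,0],[0,0,0]],
    [1,[0,0,0],[0,0,0]],
    [1,[0,0,0],[0,0,0]],
  ],
  squeeze=60,
)

```text
time_s: 9.62
eef_pos: [498.9, -72.8, 98.1]
ee_rot: [0.001, 0.995, 0.096, 0.002]
force: [-1.6, -0.2, 4.6]
grip_width: 0.175
grip_force: 58.7
```

```bash
python3 w.py
```

```text
t 9.62 p [498.9 -72.8  98.1] x [0.982 0.19  0.003] y [ 0.19  -0.982  0.002] z [ 0.004 -0.001 -1.   ] q [-0.38  0.42  1.73  0.    0.99  1.  ] F [-1.6 -0.2  4.6] gw 0.175
grip_depth 18.700000000000003
```

>>> servo_tool(
  commands=[
    [1,[0,0,-0.01],[0,0,0]],
    [1,[0,0,-0.015],[0,0,0]],
    [1,[0,0,-0.02],[0,0,0]],
    [1,[0,0,-0.02],[0,0,0]],
    [1,[0,0,-0.02],[0,0,0]],
    [1,[0,0,-0.02],[0,0,0]],
    [1,[0,0,-0.02],[0,0,0]],
    [1,[0,0,-0.02],[0,0,0]],
    [1,[0,0,0],[0,0,0]],
    [1,[0,0,0],[0,0,0]],
  ],
)

```text
time_s: 10.45
eef_pos: [498.3, -72.5, 243.3]
ee_rot: [0.001, 0.995, 0.096, 0.002]
force: [0.1, -1.0, -0.9]
grip_width: 0.177
grip_force: 58.4
```

```bash
python3 wr.py w2; python3 pl.py 437 -217 245 -51.5; python3 - <<'E'
from h import *
W=np.load('pics/w2_W.npy'); I=load('w2')['pixels'].astype(int); r,g,b=I[...,0],I[...,1],I[...,2]
x,y,z=W[...,0],W[...,1],W[...,2]
def line(m,l):
    P=W[m]
    if len(P)<5: print(l,len(P));return
    mu=P[:,:2].mean(0);u=np.linalg.svd(P[:,:2]-mu,full_matrices=False)[2][0];u*=np.sign(u[0]);s=(P[:,:2]-mu)@u
    print(l,len(P),P.mean(0).round(1),np.degrees(np.arctan2(u[1],u[0])).round(1),'mid',(mu+u*(s.min()+s.max())/2).round(1),np.ptp(s).round(1),'z',np.percentile(P[:,2],[5,95]).round(1))
line((z>240)&(x>545)&(x<650)&(y<0)&(y>-120)&(abs(r-b)<40),'bar')
line((z>220)&(r-b>60)&(x>430)&(x<560),'handle')
lb=(x>400)&(x<760)&(y>-440)&(y<-180)
line(lb&(z>104)&(z<116)&(x<600),'screen top'); line(lb&(z>82)&(z<106)&(r<80)&(x>490)&(x<590)&(y<-310),'head')
line(lb&(z>86)&(z<95)&(r>100)&(x>580),'housing top'); line(lb&(z>26)&(z<36)&(r<60),'block')
E
```

```text
t 10.45 p [498.3 -72.5 243.3] x [0.982 0.191 0.004] y [ 0.191 -0.982  0.002] z [ 0.004 -0.001 -1.   ] q [-0.38  0.25  1.54  0.    1.34  1.  ] F [ 0.1 -1.  -0.9] gw 0.177
[[0.0, -0.95, -0.3, 75.03], [1.0, 0.0, -0.0, 0.08], [0.0, -0.3, 0.95, -142.04], [0.0, 0.0, 0.0, 1.0]] 309.70691628693146 318.52437468626334 200.11830709633273
t 10.5 p [497.9 -72.4 242.2] x [0.982 0.19  0.002] y [ 0.19  -0.982  0.001] z [ 0.002 -0.001 -1.   ] q [-0.38  0.26  1.55  0.    1.34  1.  ] F [ 0.8 -1.3 -1.8] gw 0.175
turn [-0.   -0.02 10.41] shift in final axes [ 75.3 137.7  -2.8] in present [-87.3 130.4  -2.8]
bar 3391 [579.9 -56.3 262.7] 11.4 mid [580.2 -56.2] 72.9 z [260.7 264.3]
handle 5321 [512.1 -70.1 269.2] 12.8 mid [511.4 -70.2] 101.0 z [267.7 270.5]
screen top 833 [ 504.4 -292.3  108.6] 38.4 mid [ 497.7 -297.6] 150.2 z [105.  110.3]
head 442 [ 536.8 -340.4   92.5] 37.3 mid [ 534.1 -342.4] 59.0 z [87.  95.9]
housing top 605 [ 664.  -424.1   89.5] 6.4 mid [ 659.7 -424.5] 85.2 z [87.2 91.1]
block 232 [ 553.4 -356.9   29.3] -21.6 mid [ 553.8 -357. ] 75.5 z [26.7 31.2]
```

View pics/w2.png

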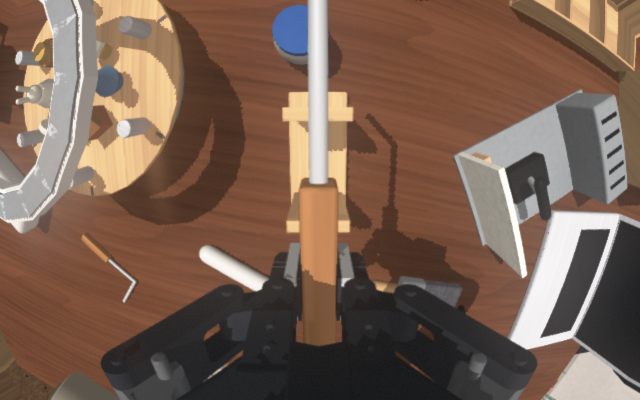

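The rod sits straight and centred between the fingers (bar up the picture at column 318); screen, lever head and jar untouched. Turn toward the lamp box.

>>> servo_tool(
  commands=[
    [1,[0,0,0],[0,0,0.946]],
    [1,[0,0,0],[0,0,0.946]],
    [1,[0,0,0],[0,0,0.946]],
    [1,[0,0,0],[0,0,0.946]],
    [1,[0,0,0],[0,0,0.946]],
    [1,[0,0,0],[0,0,0.946]],
    [1,[0,0,0],[0,0,0.946]],
    [1,[0,0,0],[0,0,0.946]],
    [1,[0,0,0],[0,0,0.946]],
    [1,[0,0,0],[0,0,0.946]],
  ],
)

```text
time_s: 11.33
eef_pos: [497.7, -72.3, 241.3]
ee_rot: [-0.0, 0.92, -0.391, 0.0]
force: [-0.3, -0.9, -0.9]
grip_width: 0.173
grip_force: 58.4
```

>>> servo_tool(
  commands=[
    [1,[0,0,0],[0,0,0.946]],
    [1,[0,0,0],[0,0,0]],
    [1,[0,0,0],[0,0,0]],
  ],
)

```text
time_s: 11.58
eef_pos: [497.8, -72.4, 241.7]
ee_rot: [-0.0, 0.901, -0.433, 0.0]
force: [-0.1, -0.7, -1.0]
grip_width: 0.173
grip_force: 58.4
```

```bash
python3 pl.py 435.2 -214.7 242 -51.5
```

```text
t 11.58 p [497.8 -72.4 241.7] x [ 0.625 -0.78   0.001] y [-0.78  -0.625 -0.001] z [ 0.001 -0.    -1.   ] q [-0.38  0.26  1.55  0.    1.34  2.09] F [-0.1 -0.7 -1. ] gw 0.173
turn [-0.01 -0.01  0.04] shift in final axes [ 72.4 137.6  -0.3] in present [ 71.9 137.9  -0.3]
```

>>> servo_tool(
  commands=[
    [1,[0.0144,0.0276,0],[0,0,0]],
    [1,[0.0144,0.0276,0],[0,0,0]],
    [1,[0.0144,0.0276,0],[0,0,0]],
    [1,[0.0144,0.0276,0],[0,0,0]],
    [1,[0.0144,0.0276,0],[0,0,0]],
    [1,[0,0,0],[0,0,0]],
    [1,[0,0,0],[0,0,0]],
  ],
)

```text
time_s: 12.17
eef_pos: [434.5, -215.7, 242.2]
ee_rot: [-0.0, 0.901, -0.434, 0.001]
force: [0.5, 0.1, -0.5]
grip_width: 0.171
grip_force: 58.6
```

```bash
python3 pl.py 435.2 -214.7 242 -51.5; python3 - <<'E'
from h import *
c=snap('scene','s5'); W=cloud(c); I=c['pixels'].astype(int); r,b=I[...,0],I[...,2]
x,y,z=W[...,0],W[...,1],W[...,2]
m=(z>165)&(z<250)&(x>480)&(x<560)&(y>-360)&(y<-270); P=W[m]; print('leg',len(P),P.mean(0).round(1),P[:,2].min(),P[:,2].max())
m=(z>104)&(z<116)&(x>420)&(x<590)&(y>-380)&(y<-220); P=W[m]; print('screen',P.mean(0).round(1))
n=np.array([.6225,-.7826])
print('screen n',np.median(P[:,:2]@n))
Q=W[(z>165)&(z<250)&(x>480)&(x<560)&(y>-360)&(y<-270)]; print('leg n',np.median(Q[:,:2]@n), 'lat',np.median(Q[:,:2]@[.7826,.6225]))
m=(z>82)&(z<104)&(r<80)&(x>490)&(x<590)&(y<-310); P=W[m]; print('head',P.mean(0).round(1),np.median(P[:,:2]@n),np.median(P[:,:2]@[.7826,.6225]))
i=cv2.imread('pics/s5.png')[60:260,160:420]; cv2.imwrite('pics/c5.png',cv2.resize(i,(780,600)))
E
```

```text
t 12.17 p [ 434.5 -215.7  242.2] x [ 0.623 -0.782  0.001] y [-0.782 -0.623 -0.002] z [ 0.002 -0.    -1.   ] q [-0.7   0.22  1.6   0.    1.33  1.77] F [ 0.5  0.1 -0.5] gw 0.171
turn [-0.01 -0.01  0.01] shift in final axes [-0.4 -1.1  0.2] in present [-0.4 -1.1  0.2]
leg 64 [ 518.3 -315.3  209.8] 166.11706631010154 249.8311493584353
screen [ 502.3 -296.2  109.6]
screen n 544.127373996326
leg n 569.1278442880512 lat 209.49000588314834
head [ 524.8 -535.8   93.5] 849.3366828052789 -11.245695107437331
```

View pics/c5.png

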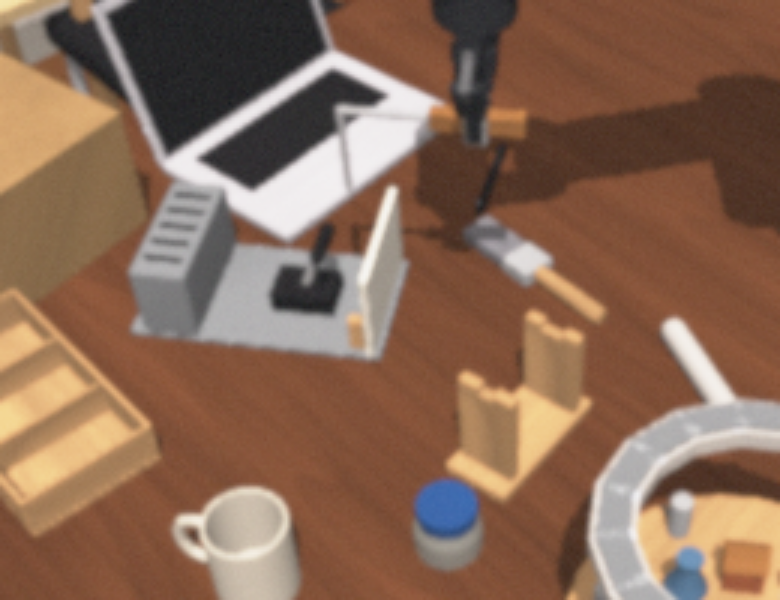

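The leg hangs above the gap between screen top (380,190) and lever head (325,240), as measured: 25 mm behind the screen plane. Lower, then push.

>>> servo_tool(
  commands=[
    [1,[0,0,0.013],[0,0,0]],
    [1,[0,0,0.013],[0,0,0]],
    [1,[0,0,0.013],[0,0,0]],
    [1,[0,0,0.013],[0,0,0]],
    [1,[0,0,0.013],[0,0,0]],
    [1,[0,0,0.013],[0,0,0]],
    [1,[0,0,0.012],[0,0,0]],
    [1,[0,0,0],[0,0,0]],
    [1,[0,0,0],[0,0,0]],
  ],
)

```text
time_s: 12.97
eef_pos: [435.7, -213.9, 152.6]
ee_rot: [-0.0, 0.901, -0.433, 0.001]
force: [-0.2, -0.0, -0.2]
grip_width: 0.176
grip_force: 58.7
```

>>> servo_tool(
  commands=[
    [1,[0.008,0,0],[0,0,0]],
    [1,[0.008,0,0],[0,0,0]],
    [1,[0.008,0,0],[0,0,0]],
    [1,[0.008,0,0],[0,0,0]],
    [1,[0.008,0,0],[0,0,0]],
    [1,[0.008,0,0],[0,0,0]],
    [1,[0.008,0,0],[0,0,0]],
    [1,[0.007,0,0],[0,0,0]],
    [1,[0.004,0,0],[0,0,0]],
  ],
)

```text
time_s: 13.72
eef_pos: [477.6, -268.0, 152.6]
ee_rot: [-0.0, 0.901, -0.434, 0.001]
force: [-0.2, 1.1, -1.1]
grip_width: 0.168
grip_force: 58.6
```

>>> servo_tool(
  commands=[
    [1,[0.004,0,0],[0,0,0]],
    [1,[0.004,0,0],[0,0,0]],
    [1,[0,0,0],[0,0,0]],
  ],
)

```text
time_s: 13.97
eef_pos: [482.6, -274.1, 152.9]
ee_rot: [-0.0, 0.901, -0.434, 0.002]
force: [-0.9, 0.0, 0.3]
grip_width: 0.176
grip_force: 58.7
```

>>> servo_tool(
  commands=[
    [1,[0.003,0,0],[0,0,0]],
    [1,[0,0,0],[0,0,0]],
  ],
)

```text
time_s: 14.13
eef_pos: [483.6, -275.3, 153.1]
ee_rot: [-0.001, 0.901, -0.434, 0.0]
force: [-3.9, 5.4, 3.2]
grip_width: 0.179
grip_force: 59.3
```

>>> servo_tool(
  commands=[
    [1,[0.003,0,0],[0,0,0]],
    [1,[0,0,0],[0,0,0]],
  ],
)

```text
time_s: 14.3
eef_pos: [484.3, -275.8, 153.4]
ee_rot: [-0.002, 0.901, -0.434, -0.002]
force: [-13.1, 15.8, 12.7]
grip_width: 0.179
grip_force: 60.7
```

```bash
cat > lev.py <<'E'
from h import *
import sys
c=snap('scene',sys.argv[1]); W=cloud(c); I=c['pixels'].astype(int); r,b=I[...,0],I[...,2]
x,y,z=W[...,0],W[...,1],W[...,2]; n=np.array([.6225,-.7826]); t=np.array([.7826,.6225])
X=(W[...,:2]-[553.4,-363.4])@n; Y=(W[...,:2]-[553.4,-363.4])@t
m=(z>80)&(z<102)&(r<85)&(X>-45)&(X<60)&(abs(Y)<45); print('head X,Y,z',len(X[m]),np.median(X[m]),np.percentile(X[m],[5,95]),np.median(Y[m]),np.median(z[m]))
m=(z>112)&(z<155)&(abs(r-b)<40)&(X>-65)&(X<60)&(abs(Y)<30); print('leg X',m.sum(),np.median(X[m]) if m.any() else 0)
E
python3 lev.py s6; python3 w.py; python3 - <<'E'
from h import *
import re
# same measure before the push
E
sed 's/snap(.scene.,sys.argv\[1\])/load("s5")/' lev.py > lev0.py; python3 lev0.py
```

```text
head X,Y,z 28 27.86219873006532 [23.02441971 32.96801962] 14.473119074820598 93.39710931466152
leg X 30 17.296336315776486
t 14.35 p [ 484.3 -275.8  153.4] x [ 0.624 -0.782 -0.005] y [-0.782 -0.624 -0.001] z [-0.002  0.005 -1.   ] q [-0.73  0.46  1.5   0.    1.19  1.74] F [-13.6  14.4  12.9] gw 0.175
grip_depth 18.700000000000003
head X,Y,z 58 -25.93518473199448 [-30.74842156 -19.31999969] 3.8373344999211794 94.05629862588205
leg X 0 0
```

Hard stop reached (force rises to about 20 N, head at +28 mm). Back off and lift.

>>> servo_tool(
  commands=[
    [1,[-0.006,0,0],[0,0,0]],
    [1,[-0.009,0,0],[0,0,0]],
    [1,[-0.012,0,0],[0,0,0]],
    [1,[-0.012,0,0],[0,0,0]],
    [1,[-0.012,0,0],[0,0,0]],
    [1,[-0.012,0,0],[0,0,0]],
    [1,[-0.012,0,0],[0,0,0]],
    [1,[-0.003,0,0],[0,0,0]],
    [1,[0,0,0],[0,0,0]],
  ],
)

```text
time_s: 15.1
eef_pos: [437.3, -217.2, 153.1]
ee_rot: [0.0, 0.901, -0.434, 0.002]
force: [1.0, -0.1, -0.5]
grip_width: 0.176
grip_force: 58.7
```

>>> servo_tool(
  commands=[
    [1,[0,0,-0.01],[0,0,0]],
    [1,[0,0,-0.015],[0,0,0]],
    [1,[0,0,-0.02],[0,0,0]],
    [1,[0,0,-0.02],[0,0,0]],
    [1,[0,0,-0.02],[0,0,0]],
    [1,[0,0,-0.015],[0,0,0]],
    [1,[0,0,0],[0,0,0]],
    [1,[0,0,0],[0,0,0]],
  ],
)

```text
time_s: 15.77
eef_pos: [437.4, -217.7, 253.1]
ee_rot: [0.0, 0.901, -0.434, 0.002]
force: [0.6, -0.9, -1.6]
grip_width: 0.176
grip_force: 58.7
```

```bash
python3 lev.py s7; python3 wr.py w3; python3 pl.py 498.2 -72 245 11.2; python3 - <<'E'
from h import *
from w import now
W=np.load('pics/w3_W.npy'); I=load('w3')['pixels'].astype(int); r,b=I[...,0],I[...,2]
s,p,M=now()
for tag,MM,pp in (('w3',M,p),):
    T=(W-p)@M
    for l,m in (('bar',(T[...,2]<-5)&(abs(T[...,1])<15)&(T[...,0]>50)&(T[...,0]<125)&(abs(r-b)<40)),('handle',(abs(T[...,1])<14)&(T[...,0]<42)&(T[...,0]>15)&(r-b>60)&(T[...,2]<0))):
        Q=T[m]; print(l,len(Q),'slope y,z per x',np.polyfit(Q[:,0],Q[:,1],1).round(3),np.polyfit(Q[:,0],Q[:,2],1).round(3),'xrange',np.percentile(Q[:,0],[1,99]).round(1))
W=np.load('pics/w2_W.npy'); I=load('w2')['pixels'].astype(int); r,b=I[...,0],I[...,2]
p=np.array([498.3,-72.5,243.3]);M=np.array([[.982,.191,.004],[.191,-.982,.002],[.004,-.001,-1]]).T
T=(W-p)@M
for l,m in (('bar0',(T[...,2]<-5)&(abs(T[...,1])<15)&(T[...,0]>50)&(T[...,0]<125)&(abs(r-b)<40)),('handle0',(abs(T[...,1])<14)&(T[...,0]<42)&(T[...,0]>15)&(r-b>60)&(T[...,2]<0))):
        Q=T[m]; print(l,len(Q),np.polyfit(Q[:,0],Q[:,1],1).round(3),np.polyfit(Q[:,0],Q[:,2],1).round(3),np.percentile(Q[:,0],[1,99]).round(1))
E
```

```text
head X,Y,z 44 27.168172532292036 [23.1792144  33.01251852] 6.94416758729448 92.7344959594605
leg X 0 0
t 15.82 p [ 437.  -217.3  252.2] x [ 0.623 -0.782  0.002] y [-0.782 -0.623 -0.002] z [ 0.003 -0.001 -1.   ] q [-0.7   0.21  1.57  0.    1.35  1.77] F [ 0.1 -1.4 -1.2] gw 0.175
[[0.0, -0.95, -0.3, 75.71], [1.0, 0.0, -0.0, 1.05], [0.0, -0.3, 0.95, -142.04], [0.0, 0.0, 0.0, 1.0]] 309.70691628693146 318.52437468626334 200.11830709633273
t 15.87 p [ 436.8 -217.2  251.7] x [ 0.623 -0.782  0.001] y [-0.782 -0.623 -0.001] z [ 0.002  0.    -1.   ] q [-0.7   0.21  1.57  0.    1.35  1.77] F [-0.2  0.5 -1.4] gw 0.178
turn [-1.000e-02 -2.000e-02 -1.044e+01] shift in final axes [  88.4 -130.5    6.7] in present [ -75.3 -138.4    6.8]
bar 3431 slope y,z per x [-0.007  1.191] [ 5.0000e-03 -1.9935e+01] xrange [ 50.7 119.4]
handle 2382 slope y,z per x [-0.006  1.067] [ 9.0000e-03 -2.6768e+01] xrange [15.3 41.7]
bar0 3290 [-0.006  0.165] [ 4.000e-03 -1.942e+01] [ 50.7 118.5]
handle0 2404 [-0.006  0.054] [ 1.0000e-02 -2.6329e+01] [15.3 41.8]
```

Rod unchanged in the grip, lever stays over. Back to the rest.

>>> servo_tool(
  commands=[
    [1,[-0.0151,-0.0277,0],[0,0,0]],
    [1,[-0.0151,-0.0277,0],[0,0,0]],
    [1,[-0.0151,-0.0277,0],[0,0,0]],
    [1,[-0.0151,-0.0277,0],[0,0,0]],
    [1,[-0.0151,-0.0277,0],[0,0,0]],
    [1,[0,0,0],[0,0,-0.94]],
    [1,[0,0,0],[0,0,-0.95]],
    [1,[0,0,0],[0,0,-0.95]],
    [1,[0,0,0],[0,0,-0.95]],
    [1,[0,0,0],[0,0,-0.95]],
  ],
)

```text
time_s: 16.7
eef_pos: [498.0, -71.7, 251.5]
ee_rot: [0.0, 0.98, -0.197, 0.0]
force: [-0.2, -0.7, -0.8]
grip_width: 0.175
grip_force: 58.8
```

>>> servo_tool(
  commands=[
    [1,[0,0,0],[0,0,-0.95]],
    [1,[0,0,0],[0,0,-0.95]],
    [1,[0,0,0],[0,0,-0.95]],
    [1,[0,0,0],[0,0,-0.95]],
    [1,[0,0,0],[0,0,-0.95]],
    [1,[0,0,0],[0,0,-0.95]],
    [1,[0,0,0],[0,0,0]],
    [1,[0,0,0],[0,0,0]],
  ],
)

```text
time_s: 17.37
eef_pos: [498.1, -71.8, 251.9]
ee_rot: [0.0, 0.995, 0.096, 0.001]
force: [-0.1, 0.3, -0.9]
grip_width: 0.175
grip_force: 58.8
```

```bash
python3 pl.py 498.1 -72.4 98 11
```

```text
t 17.37 p [498.1 -71.8 251.9] x [0.982 0.191 0.001] y [ 0.191 -0.982  0.001] z [ 0.001 -0.001 -1.   ] q [-0.38  0.25  1.53  0.    1.36  1.  ] F [-0.1  0.3 -0.9] gw 0.175
turn [ 0.01 -0.01  0.  ] shift in final axes [-1.000e-01  6.000e-01  1.539e+02] in present [ -0.3   0.5 153.9]
```

>>> servo_tool(
  commands=[
    [1,[0,0.0005,0.02],[0,0,0]],
    [1,[0,0,0.02],[0,0,0]],
    [1,[0,0,0.02],[0,0,0]],
    [1,[0,0,0.02],[0,0,0]],
    [1,[0,0,0.02],[0,0,0]],
    [1,[0,0,0.02],[0,0,0]],
    [1,[0,0,0.015],[0,0,0]],
    [1,[0,0,0.01],[0,0,0]],
    [1,[0,0,0.004],[0,0,0]],
    [1,[0,0,0],[0,0,0]],
  ],
)

```text
time_s: 18.2
eef_pos: [498.6, -72.4, 103.2]
ee_rot: [0.0, 0.995, 0.097, 0.001]
force: [0.0, 0.0, -0.7]
grip_width: 0.173
grip_force: 58.9
```

>>> servo_tool(
  commands=[
    [1,[0,0,0.003],[0,0,0]],
    [1,[0,0,0],[0,0,0]],
  ],
)

```text
time_s: 18.37
eef_pos: [499.1, -72.6, 101.1]
ee_rot: [0.001, 0.995, 0.097, 0.002]
force: [-0.4, -0.6, -1.0]
grip_width: 0.175
grip_force: 58.9
```

>>> servo_tool(
  commands=[
    [1,[0,0,0.002],[0,0,0]],
    [1,[0,0,0],[0,0,0]],
    [1,[0,0,0],[0,0,0]],
  ],
)

```text
time_s: 18.62
eef_pos: [498.9, -72.5, 99.0]
ee_rot: [0.001, 0.995, 0.097, 0.002]
force: [0.3, 0.3, 0.0]
grip_width: 0.173
grip_force: 58.9
```

>>> servo_tool(
  commands=[
    [1,[0,0,0.001],[0,0,0]],
    [1,[0,0,0],[0,0,0]],
    [1,[0,0,0],[0,0,0]],
  ],
)

```text
time_s: 18.87
eef_pos: [499.0, -72.5, 98.1]
ee_rot: [0.001, 0.995, 0.097, 0.002]
force: [-1.0, 0.8, 4.3]
grip_width: 0.177
grip_force: 59.4
```

Seated (same height and force as at the grasp). Open gently and rise.

>>> servo_tool(
  commands=[
    [0.55,[0,0,0],[0,0,0]],
    [0.4,[0,0,0],[0,0,0]],
    [0.2,[0,0,0],[0,0,0]],
    [-0.2,[0,0,0],[0,0,0]],
    [-0.6,[0,0,0],[0,0,0]],
    [-1,[0,0,0],[0,0,0]],
    [-1,[0,0,0],[0,0,0]],
    [-1,[0,0,0],[0,0,0]],
  ],
)

```text
time_s: 19.53
eef_pos: [498.8, -72.5, 97.7]
ee_rot: [0.001, 0.995, 0.097, 0.001]
force: [-0.3, 0.9, 0.3]
grip_width: 1.001
grip_force: 0.0
```

>>> servo_tool(
  commands=[
    [-1,[0,0,-0.01],[0,0,0]],
    [-1,[0,0,-0.02],[0,0,0]],
    [-1,[0,0,-0.03],[0,0,0]],
    [-1,[0,0,-0.03],[0,0,0]],
    [-1,[0,0,-0.03],[0,0,0]],
    [-1,[0,0,-0.03],[0,0,0]],
    [-1,[-0.03,0,-0.03],[0,0,0]],
    [-1,[-0.03,0,0],[0,0,0]],
    [-1,[0,0,0],[0,0,0]],
    [-1,[0,0,0],[0,0,0]],
  ],
)

```text
time_s: 20.37
eef_pos: [439.4, -83.9, 278.2]
ee_rot: [0.001, 0.995, 0.097, 0.002]
force: [-0.3, 0.2, -0.0]
grip_width: 1.0
grip_force: 0.0
```

```bash
python3 w.py; python3 lev.py s8; python3 disc.py p3; python3 - <<'E'
from h import *
i=cv2.imread('pics/p3s.png')[90:340,180:500]; cv2.imwrite('pics/c6.png',cv2.resize(i,(768,600)))
for t in ('s1','p3s','d1','p3d'):
    c=load(t); W=cloud(c); I=c['pixels'].astype(int); r,b=I[...,0],I[...,2]; x,y,z=W[...,0],W[...,1],W[...,2]
    near=(x>440)&(x<660)&(y>-130)&(y<0)
    for l,m in (('h',near&(z>121)&(z<132)&(x<548)&(r-b>60)),('bar',near&(z>113)&(z<124)&(x>548)&(abs(r-b)<40)),('jar',(x>600)&(x<760)&(y>-120)&(y<60)&(z>50)&(z<68)&(b-r>30))): print(t,l,m.sum(),W[m].mean(0).round(1))
E
```

```text
t 20.37 p [439.4 -83.9 278.2] x [0.981 0.193 0.004] y [ 0.193 -0.981  0.003] z [ 0.005 -0.002 -1.   ] q [-0.45  0.1   1.63  0.    1.4   0.92] F [-0.3  0.2 -0. ] gw 1.0
grip_depth 18.700000000000003
head X,Y,z 41 26.831714292379406 [22.65317466 32.41996971] 7.80569741909583 93.3333528334692
leg X 0 0
[387. 228.] 52 r 111.0 ang -110.9
[432. 233.] 54 r 112.0 ang -171.1
[359. 258.] 21 r 116.0 ang -49.6
[382. 295.] 69 r 111.0 ang 9.4
[433. 301.] 71 r 112.0 ang 69.4
[242. 224.] 59 r 111.0 ang -50.4
[194. 235.] 65 r 112.0 ang 9.4
[175. 270.] 81 r 112.0 ang 69.3
[265. 282.] 80 r 111.0 ang -171.3
[211. 297.] 84 r 112.0 ang 128.7
s1 h 144 [502.3 -70.7 125.1]
s1 bar 73 [590.4 -53.  118.2]
s1 jar 308 [655.9 -18.9  59.5]
p3s h 145 [502.5 -70.6 125.2]
p3s bar 72 [591.1 -53.1 118. ]
p3s jar 304 [655.9 -19.   59.7]
d1 h 177 [495.3 -68.6 124.3]
d1 bar 85 [588.2 -50.4 116.6]
d1 jar 270 [648.2 -16.4  58.4]
p3d h 179 [495.8 -69.2 124.1]
p3d bar 85 [588.4 -50.5 116.7]
p3d jar 271 [647.9 -16.2  58.5]
```

View pics/c6.png

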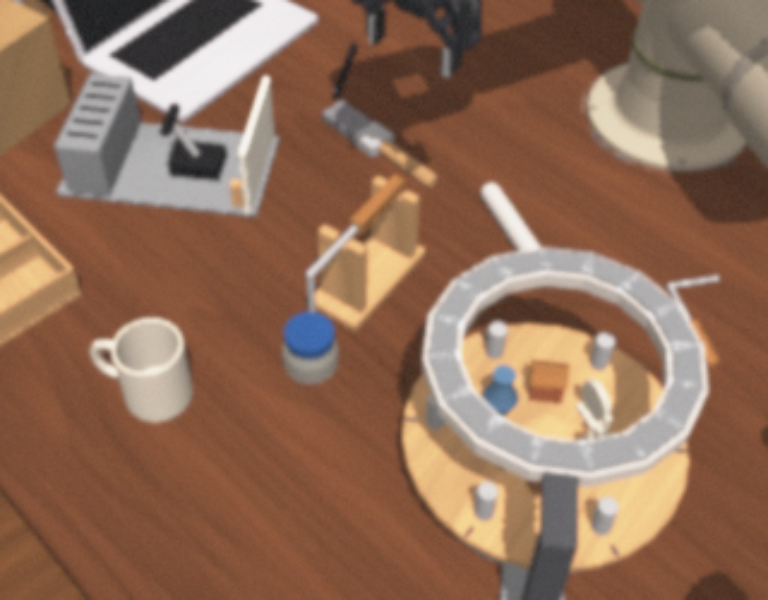

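The picture shows the lever leaning away from the screen (170,120), the rod back on its rest (355,220), the mug and jar upright, and the gripper clear.

```bash
python3 -c "
from rig import *
print(finish_job())"
```

```text
the job is handed in; nothing more can be done
None
```

The job is handed in: the turntable moved one click anticlockwise, the lever is against its far stop, the rod is back on its rest within about 1 mm of where it lay, and the mug and jar are still standing, with the robot touching nothing at about 20 s.

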